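# Nudge the plaster disc into its recess and clip it

### The job

Using only the outside of the fingers, push the loose white plaster disc across the grey board until it drops into the round recess and lies flat there, without ever lifting it off the board. Then push the brass clip round by its upright peg, without gripping the peg, until the clip stops across the disc. Leave the pots and tools standing around where they are.

Things in the scene. Friction and masses are not known exactly. Their poses are not given: they have to be found in the camera images.
- board: grey board, 150 mm along its x, 320 mm along its y, 16 mm thick, screwed to the bench so that it never moves; origin at the centre of its underside, z up. Its top is a plain flat surface but for the round recess and the clip, both in its +y half.
- disc: loose white plaster disc, 96 mm across, 10 mm thick, about 0.1 kg, lying flat on the board in its -y half at the start; origin at the centre of its underside. It is too wide to be gripped across by most hands. Seated in the recess it stands 2 mm above the board.
- recess (a point): centre of the floor of the round recess in the board (dark floor); axes as the board's. The recess is 102 mm across, 8 mm deep, with a 1.5 mm chamfer round its mouth; it lies at (0, +55) mm in the board's x, y.
- clip (a joint): angle (rad) of the brass clip about its upright pivot: 0 = bar along the board's +x, clear of the recess (near there at the start); it grows clockwise seen from above, up to its stop at 1.571 = bar pointing along the board's -y, across the edge of the recess. It turns stiffly (about 1 N at the peg) and stays where it is left.
- clip_pivot (a point): top centre of the steel pivot stud of the clip, 18 mm across, 13 mm above the board's top, at (0, +128) mm in the board's x, y: 73 mm beyond the recess centre.
- clip_peg (a point): top centre of the upright brass peg of the clip: 10 mm in diameter, 38 mm from the pivot axis, its top 32 mm above the board's top. The clip's bar is 14 mm wide, runs from the pivot 48 mm outward, and lies between 4 and 10 mm above the board's top, so it passes 2 mm over a seated disc.
- cup: bystander: terracotta cup, 72 mm across, 75 mm high; origin at the centre of its underside. Stands off the board's +x side.
- bowl: bystander: white bowl, 100 mm across, 50 mm high; origin at the centre of its underside. Stands off the board's +x side.
- glaze_jar: bystander: blue glaze jar with a black cap, 52 mm across, 70 mm high; origin at the centre of its underside. Stands off the board's -x side.
- brush: bystander: wooden brush lying on the bench off the board's -x side, roughly along it; origin on its underside.
- mug: bystander: white mug, 80 mm across, 90 mm high, to the robot's left; origin at the centre of its underside.
- vase: bystander: terracotta vase, 96 mm across, 125 mm high, to the robot's right; origin at the centre of its underside.
Mind the look-alikes: they are no part of the job. What is meant by the disc is not green, and is the larger of those in its own colour.

How it is judged:
By the outcome, as a careful person would: the job done as asked, in the order asked, and still so for the second after the job is handed in, with the robot touching nothing.
It also fails if it takes over 58 s, if anything falls off the work surface, if the arm or the gripper's body presses on something with over 40 N, if the wrist force passes 120 N, or if a joint passes its speed limit or range.

### The arm

A 6-joint arm with a two-finger parallel gripper is mounted at the origin on the work surface. World frame = base frame: x ahead of the robot, y to its left, z up, the work surface at z = 0. Lengths are in m, angles in rad, forces in N, time in s.
With the tool pointing down it reaches from about 0.375 to 0.75 m from the base axis. Payload 9 kg.
Tool frame: the origin (TCP) lies at the very end of the fingers, on their centre line; the grasp point (between the pads) lies 19 mm behind it (r.grip_point_offset is the distance from the TCP to the grasp point, in m); z points along the fingers, y is the direction in which the jaws open and shut (so a half turn about z gives the same grasp; the last joint's range is limited). The gripper opens to 85 mm and grips with 20 to 120 N. Pads are 22 mm wide; open, the fingers measure 114 mm over their backs; the gripper's body (76 mm by 85 mm) begins 54 mm behind the grasp point. The pads swing forward as they close: fully open they stand 13 mm farther back than shut.
Start: joints at [0.924, 0.104, 0.097, 1.564, 0, 1.353], TCP at [0.249, 0.546, 0.231] pointing down, gripper open.
Joint ranges: [-2.99, 2.99], [-0.84, 1.86], [-1.1, 1.16], [-1.84, 2.11], [-1.51, 1.56], [-3.14, 3.14]. Speed limits (rad/s): [2.22, 2.22, 2.57, 3.14, 3.14, 3.14].

### API

Orientations are given as a unit quaternion [x, y, z, w].
In Python, from cell import telemetry, imaging, order, nets, r gives the robot as it stands.
- The arm moves only by the tool drive_tool, never from a script. Its argument "commands" is text: rows parted by semicolons, each of 5 numbers parted by spaces: the opening, from -1 (shut) to 1 (fully open), then the shift along the tool's x, y, z in cm, then the turn about the tool's z in rad. A call has exactly 5 rows; each row is the pose to reach, as a shift and turn from the pose commanded when the call began, along the tool's axes at that moment; what a row does not reach only later rows make up. A row lasts 1/12 s, in which the tool goes at most 41.7 mm and 7.16 degrees, less where a joint would pass 70% of its speed; a pose out of reach is approached as far as the arm can. A call with a gripper value outside its range is refused whole. The fingers move at their own pace and stop on an object; "grip_force" is the grip in N (left out, the last holds). Time passes only in rows, so rows that repeat a pose let the fingers close, or fill a call up. It gives the time, the measured TCP pose, the force and the opening at its end, in the units of the state.
- telemetry.sense(): the state, without advancing time (a new reading comes with each control period).
- imaging.read_camera(name): name is "side" or "top"; returns the picture (400x640x3 uint8, blue, green, red); there is no depth.
- imaging.camera_model(name): a dict with "K" (3x3 intrinsics, pixels), "world_to_cam" (4x4, takes a point from world to camera coordinates). Camera axes: x right, y down, z forward; pixel columns grow to the right and rows downward; lengths in m; the calibration is good to about 2 mm. A picture is of the moment at which its call begins. camera_model takes no time and is no camera call.
- order.job_done(): hands the job in, once; it reports no verdict.
Trained networks look in the newest picture that a camera, given by its name, has taken for a name from the list of things; names that differ only in an ending like _2 or _b are one class to them, and where a whole thing is asked for, a point or a joint stands for the part that bears it (a point fixed in the world has none). Each returns a list of dicts, best first, with "score" (0 to 1); they miss things now and then, are a little off and sometimes report something else, mostly with a low value. They report only what shows in the picture. A call takes as long as a camera call. They do not tell look-alikes from the thing itself.
- nets.find_in(thing, camera): "location" ([x, y, z] in m, in world coordinates, good to about 4 mm: the middle of the surface that is visible of it).
- nets.trace(thing, camera): "mask" (400x640 bool, what is visible of it).
The state is a dict: "clock": time; "qpos": joint angles; "joint_velocities": joint speeds; "effort": joint torques, N m; "eef_pos": TCP position; "ee_rot": TCP orientation; "force": force on the tool from outside, world axes, zero at the start; "ft_torque": the same for the moment, N m; "width": finger opening in m.
Only numpy, scipy, OpenCV 4.12 (cv2) and the standard library are available. Lean on these libraries where they do the work, as an engineer would, in place of code of your own. Each camera call takes 0.05 s, during which the arm holds its last target. There are 200 camera calls.

## Working session

There is one attempt and no reset: what is moved stays moved. The work goes in short steps, Python scripts to look and compute and a tool call to move; the robot and the scene stay as the last step left them, time stands still between calls to the robot, and variables do not carry over. Pictures are saved under pics/ and viewed, about 8 in all and at most 12, crops included, and the job is handed in when it is done.

Besides the shell and the picture viewer there is one more tool, called after "Request:" in YAML: its name, and indented under it one key for each argument. drive_tool: Moves the arm, as the interface text tells. Its arguments: {"type":"object","properties":{"commands":{"type":"string"},"grip_force":{"type":"number"}},"required":["commands"]}

```bash
mkdir -p pics; cat > h.py <<'E'
import numpy as np, cv2
from cell import telemetry, imaging, order, nets, r
def shot(cam,fn=None):
    im=imaging.read_camera(cam)
    if fn: cv2.imwrite('pics/'+fn,im)
    return im
def unproj(cam,uv,z):
    m=imaging.camera_model(cam);K=np.array(m['K']);T=np.array(m['world_to_cam'])
    R=T[:3,:3];t=T[:3,3];c=-R.T@t
    d=R.T@np.linalg.inv(K)@np.array([uv[0],uv[1],1.]);return c+d*(z-c[2])/d[2]
def proj(cam,p):
    m=imaging.camera_model(cam);K=np.array(m['K']);T=np.array(m['world_to_cam'])
    q=K@(T[:3,:3]@np.array(p)+T[:3,3]);return q[:2]/q[2]
E
python3 - <<'E'
from h import *
a=shot('top','top1.png');b=shot('side','side1.png')
for c in ('top','side'):
  m=imaging.camera_model(c);T=np.array(m['world_to_cam']);print(c,(-T[:3,:3].T@T[:3,3]).round(3))
  for n in ('board','disc','recess','clip_pivot','clip_peg','clip'):
    print(n,[(np.round(d['location'],3).tolist(),round(d['score'],2)) for d in nets.find_in(n,c)[:3]])
s=telemetry.sense();print(s)
E
```

```text
top [ 0.43  -0.016  1.586]
board [([0.576, 0.046, 0.016], 0.6)]
disc [([0.552, -0.044, 0.026], 0.96), ([0.47, -0.211, 0.005], 0.86), ([0.33, -0.12, 0.011], 0.83)]
recess [([0.579, 0.045, 0.014], 0.6)]
clip_pivot [([0.605, 0.144, 0.022], 0.5)]
clip_peg [([0.453, 0.003, 0.019], 0.44), ([0.607, 0.143, 0.027], 0.4), ([0.55, -0.044, 0.028], 0.4)]
clip [([0.606, 0.145, 0.026], 0.57)]
side [-0.125 -1.073  0.841]
board [([0.572, 0.022, 0.015], 0.75)]
disc [([0.552, -0.048, 0.028], 0.91), ([0.47, -0.215, 0.008], 0.81), ([0.329, -0.128, 0.012], 0.71)]
recess [([0.569, 0.023, 0.015], 0.92)]
clip_pivot [([0.615, 0.14, 0.026], 0.46)]
clip_peg [([0.754, 0.086, 0.032], 0.37), ([0.699, -0.088, 0.049], 0.3)]
clip [([0.443, 0.117, 0.044], 0.64)]
{'clock': 0.7, 'qpos': array([9.24291598e-01, 1.04096025e-01, 9.73189148e-02, 1.56390598e+00,
       1.43316593e-06, 1.35308072e+00]), 'joint_velocities': array([-0.00101923, -0.0014104 ,  0.00027645, -0.00143963, -0.00029705,
        0.00059383]), 'effort': array([-3.42145708e-03, -5.56623101e+01,  5.03689849e+01,  1.99395081e-04,
       -3.91687481e-04,  6.14801002e-05]), 'eef_pos': array([0.24948339, 0.54571138, 0.23134343]), 'ee_rot': array([2.12755891e-01, 9.77105382e-01, 5.17163668e-05, 2.30613098e-05]), 'force': array([ 0.64745935, -0.85028401, -0.05946343]), 'ft_torque': array([-0.04142741,  0.00383655,  0.04896874]), 'width': 0.08519351347040863}
```

View pics/top1.png

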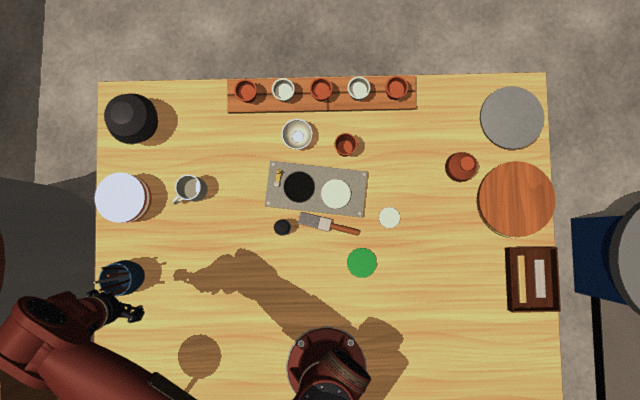

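View pics/side1.png

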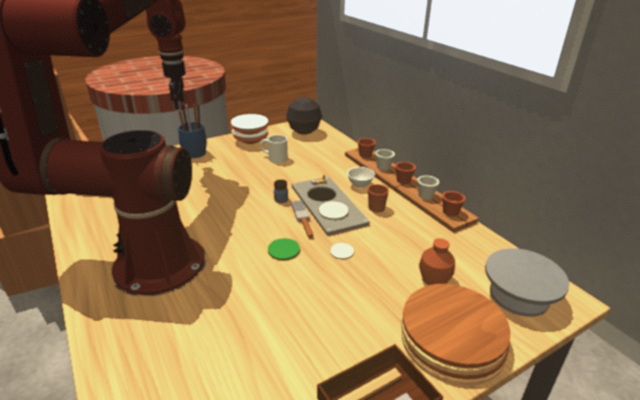

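The top view shows the board at about (265–368, 160–217), its dark recess at (299,187), the white disc at (336,193) and the clip at (278,178). The decoys are the small white disc at (389,217) and the green one at (362,262). Next I measure these.

```bash
python3 - <<'E'
from h import *
im=shot('top')
hsv=cv2.cvtColor(im,cv2.COLOR_BGR2HSV)
c=im[150:225,255:380];cv2.imwrite('pics/crop1.png',cv2.resize(c,None,fx=6,fy=6,interpolation=cv2.INTER_CUBIC))
def blob(mask,seed):
    n,l,s,ce=cv2.connectedComponentsWithStats(mask.astype(np.uint8));k=l[seed[1],seed[0]]
    return l==k,ce[k],s[k]
g=im.max(2)
dk,cd,sd=blob(g<60,(299,187));print('recess px',cd,sd)
wh,cw,sw=blob((im.min(2)>150),(336,193));print('disc px',cw,sw)
# board: low saturation within roi
roi=np.zeros(im.shape[:2],bool);roi[155:222,260:373]=1
m=((hsv[...,1]<70)&roi)|dk|wh
m=cv2.morphologyEx(m.astype(np.uint8),cv2.MORPH_OPEN,np.ones((5,5)))
b,cb,sb=blob(m,(318,200));
cnt=max(cv2.findContours(b.astype(np.uint8),0,1)[0],key=cv2.contourArea)
P=np.array([unproj('top',p[0],.016)[:2] for p in cnt],np.float32)
print('board rect',cv2.minAreaRect(P*1000))
R=unproj('top',cd,.012);D=unproj('top',cw,.026);print('recess',R,'disc',D)
E
```

```text
recess px [298.70752089 186.53064067] [284 172  30  30 718]
disc px [335.2204142  193.36982249] [321 179  30  30 676]
board rect ((571.8626708984375, 22.625274658203125), (318.1497497558594, 148.56373596191406), 82.50210571289062)
recess [0.57923943 0.07781783 0.012     ] disc [ 0.55351958 -0.04051792  0.026     ]
```

View pics/crop1.png

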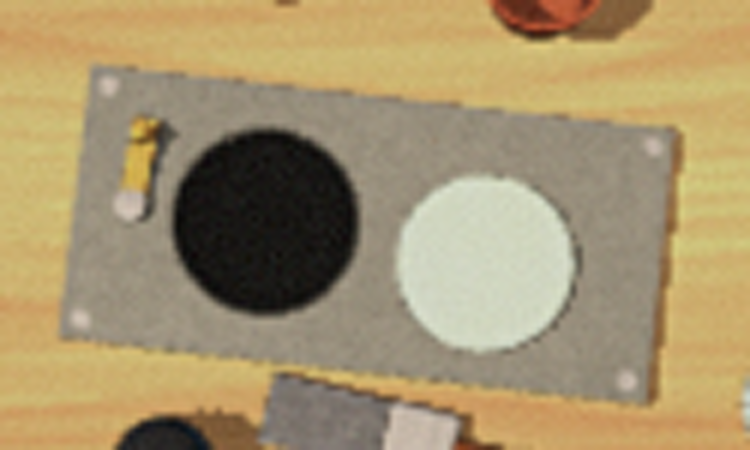

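```bash
cat >> h.py <<'E'
from scipy.spatial.transform import Rotation as Ro
BC=np.array([.5718,.0224]);U=np.array([.1305,.9914]);V=np.array([.9914,-.1305])
def bd(x,y): return BC+x/1000*V+y/1000*U
def tob(p): d=np.array(p)[:2]-BC; return np.round([d@V*1000,d@U*1000],1)
def go(xy,z,ydeg):
    "tool shift (cm) and turn to reach world xy,z with tool y at ydeg (mod 360)"
    s=telemetry.sense();M=Ro.from_quat(s['ee_rot']).as_matrix();d=M.T@(np.r_[xy,z]-s['eef_pos'])*100
    cur=np.degrees(np.arctan2(M[1,1],M[0,1]));t=-np.radians((ydeg-cur+180)%360-180)
    print('shift',d.round(2),'turn',round(t,3),'| tcp',s['eef_pos'].round(4),'tilt',M[:,2].round(3),'ydeg',round(cur,1),'board',tob(s['eef_pos']),'w',round(s['width'],4),'F',s['force'].round(1),'t',s['clock'],'q',s['qpos'].round(2))
E
python3 -c "
from h import *
go([.5383,-.1109],.2,-12.2)"
```

```text
shift [-53.57 -47.71   3.13] turn 1.355 | tcp [0.2495 0.5457 0.2314] tilt [ 0.  0. -1.] ydeg 65.4 board [-387.9  476.8] w 0.0852 F [-0.1 -0.5  1. ] t 0.75 q [0.92 0.1  0.1  1.56 0.   1.35]
```

Request:
drive_tool:
  commands: "0 -2.9 -2.58 0.15 0.09; 0 -5.8 -5.16 0.3 0.18; 0 -8.7 -7.74 0.45 0.27; 0 -11.6 -10.3 0.6 0.36; 0 -14.5 -12.9 0.8 0.45"
  grip_force: 20

```text
clock: 1.17
eef_pos: [0.328, 0.3666, 0.2233]
ee_rot: [0.427, 0.904, 0.0, 0.0]
force: [1.2, -0.2, -0.4]
width: 0.0425
```

```bash
python3 -c "
from h import *
go([.5383,-.1109],.2,-12.2)"
```

```text
shift [-50.24 -14.09   2.33] turn 0.901 | tcp [0.328  0.3666 0.2233] tilt [ 0.001  0.    -1.   ] ydeg 39.4 board [-286.6  309.5] w 0.0425 F [ 1.2 -0.2 -0.4] t 1.1667 q [ 0.57 -0.23 -0.24  1.56 -0.    1.46]
```

Request:
drive_tool:
  commands: "0 -4 -1.1 0.1 0.09; 0 -8 -2.2 0.2 0.18; 0 -12 -3.4 0.3 0.27; 0 -16 -4.5 0.4 0.36; 0 -20 -5.6 0.6 0.45"

```text
clock: 1.58
eef_pos: [0.4127, 0.1765, 0.2177]
ee_rot: [0.618, 0.786, 0.0, 0.0]
force: [0.6, 1.0, 0.5]
width: 0.0427
```

```bash
python3 -c "
from h import *
go([.5383,-.1109],.2,-12.2)"
```

```text
shift [-30.89   5.44   1.78] turn 0.451 | tcp [0.4127 0.1765 0.2177] tilt [ 0.001  0.    -1.   ] ydeg 13.6 board [-177.8  132. ] w 0.0427 F [0.6 1.  0.5] t 1.5833 q [ 0.11 -0.37 -0.36  1.58  0.    1.44]
```

Request:
drive_tool:
  commands: "0 -4 0.7 0.2 0.09; 0 -8 1.4 0.4 0.18; 0 -12 2.1 0.6 0.27; 0 -16 2.8 0.8 0.36; 0 -20 3.5 1.1 0.45"

```text
clock: 2.0
eef_pos: [0.4947, -0.0096, 0.2066]
ee_rot: [0.778, 0.628, 0.0, 0.0]
force: [1.1, 0.2, 0.2]
width: 0.0426
```

```bash
python3 -c "
from h import *
go([.5383,-.1109],.1,-12.2)"
```

```text
shift [-8.98  6.39 10.67] turn 0.0 | tcp [ 0.4947 -0.0096  0.2066] tilt [ 0.001 -0.    -1.   ] ydeg -12.2 board [-72.3 -41.8] w 0.0426 F [1.1 0.2 0.2] t 2.0 q [-0.28 -0.22 -0.26  1.53  0.    1.5 ]
```

Request:
drive_tool:
  commands: "0 -3 2.1 1 0; 0 -6 4.2 2.5 0; 0 -9 6.4 4.5 0; 0 -9 6.4 7.5 0; 0 -9 6.4 10.7 0"

```text
clock: 2.42
eef_pos: [0.5392, -0.1111, 0.0988]
ee_rot: [0.778, 0.629, 0.0, 0.001]
force: [0.6, -0.4, -0.8]
width: 0.0427
```

```bash
python3 - <<'E'
from h import *
im=shot('top');cv2.imwrite('pics/t2.png',cv2.resize(im[140:240,250:400],None,fx=5,fy=5))
im=shot('side');cv2.imwrite('pics/s2.png',cv2.resize(im[140:260,260:400],None,fx=5,fy=5))
go([.5383,-.1109],.03,-12.2)
E
```

```text
shift [-0.25  0.45  6.39] turn 0.004 | tcp [ 0.5349 -0.1077  0.094 ] tilt [-0.008  0.004 -1.   ] ydeg -12.0 board [ -19.6 -133.8] w 0.0425 F [-1.4  0.5 -0.4] t 2.5167 q [-0.44 -0.03 -0.29  1.32  0.    1.34]
```

View pics/s2.png

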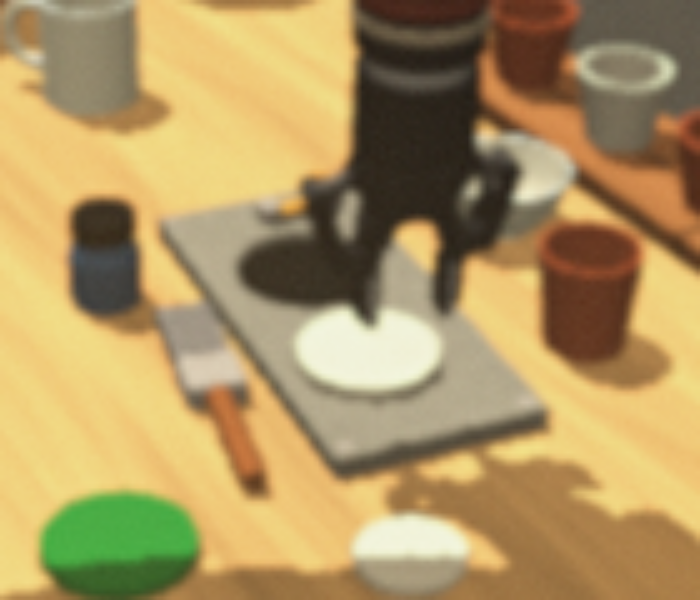

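The fingers are about 42 mm apart, above the board behind the disc, and nothing else is near them. I descend next.

Request:
drive_tool:
  commands: "0 -0.1 0.2 2 0; 0 -0.2 0.4 4 0; 0 -0.2 0.4 6 0; 0 -0.2 0.4 6.3 0; 0 -0.2 0.4 6.3 0"

```text
clock: 2.93
eef_pos: [0.5414, -0.111, 0.0369]
ee_rot: [0.777, 0.63, -0.0, -0.0]
force: [0.5, -0.2, 0.7]
width: 0.0428
```

```bash
python3 - <<'E'
from h import *
go([.5383,-.1109],.020,-12.2)
E
```

```text
shift [-0.06 -0.3   1.69] turn 0.005 | tcp [ 0.5414 -0.111   0.0369] tilt [-0.001  0.    -1.   ] ydeg -11.9 board [ -12.7 -136.2] w 0.0428 F [ 0.5 -0.2  0.7] t 2.9333 q [-0.44  0.02 -0.34  1.21  0.    1.34]
```

Request:
drive_tool:
  commands: "0 0 -0.3 0.7 0; 0 0 -0.3 1.2 0; 0 0 -0.3 1.4 0; 0 0 -0.3 1.5 0; 0 0 -0.3 1.5 0"

```text
clock: 3.35
eef_pos: [0.5388, -0.1108, 0.0215]
ee_rot: [0.777, 0.63, 0.0, 0.0]
force: [-0.1, -1.0, -0.1]
width: 0.0427
```

Request:
drive_tool:
  commands: "0 0 0 0.1 0; 0 0 0 0.1 0; 0 0 0 0.2 0; 0 0 0 0.2 0; 0 0 0 0.2 0"

```text
clock: 3.77
eef_pos: [0.5387, -0.1108, 0.0193]
ee_rot: [0.777, 0.63, 0.0, -0.0]
force: [-0.0, 0.8, 0.0]
width: 0.0427
```

```bash
python3 - <<'E'
from h import *
go([.5383,-.1109],.020,-12.2)
im=shot('side');cv2.imwrite('pics/s3.png',cv2.resize(im[170:240,290:390],None,fx=8,fy=8,interpolation=cv2.INTER_CUBIC))
E
```

```text
shift [-0.01 -0.04 -0.07] turn 0.005 | tcp [ 0.5387 -0.1108  0.0193] tilt [-0.  0. -1.] ydeg -11.9 board [ -15.4 -136.4] w 0.0427 F [-0.   0.8  0. ] t 3.7667 q [-0.44  0.03 -0.37  1.17  0.    1.34]
```

View pics/s3.png

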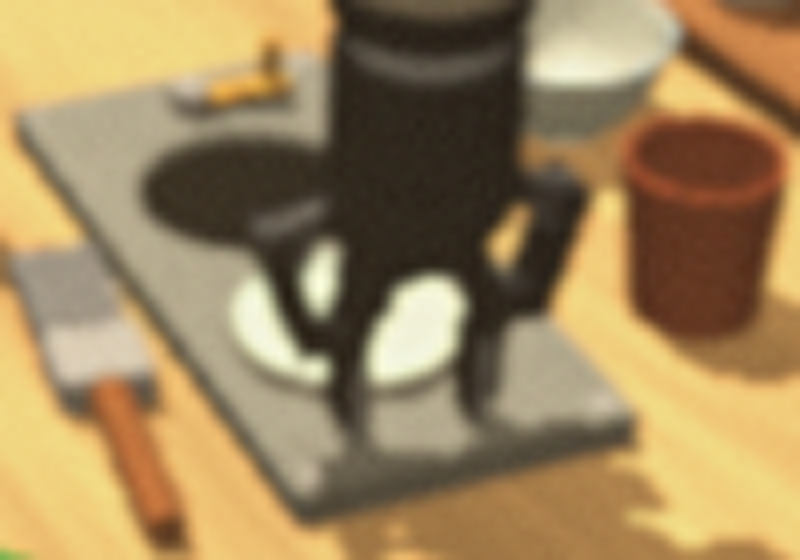

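The fingers stand clear behind the disc with the tips close to the board. I feel for the board in small steps.

Request:
drive_tool:
  commands: "0 0 0 0.05 0; 0 0 0 0.1 0; 0 0 0 0.15 0; 0 0 0 0.15 0; 0 0 0 0.15 0"

```text
clock: 4.23
eef_pos: [0.5387, -0.1108, 0.0177]
ee_rot: [0.777, 0.63, 0.0, -0.0]
force: [0.1, 0.5, 0.5]
width: 0.0428
```

Request:
drive_tool:
  commands: "0 0 0 0.05 0; 0 0 0 0.1 0; 0 0 0 0.15 0; 0 0 0 0.15 0; 0 0 0 0.15 0"

```text
clock: 4.65
eef_pos: [0.5387, -0.1108, 0.0162]
ee_rot: [0.777, 0.63, 0.0, -0.0]
force: [-0.2, 0.4, 0.6]
width: 0.0427
```

Request:
drive_tool:
  commands: "0 0 0 0.05 0; 0 0 0 0.1 0; 0 0 0 0.15 0; 0 0 0 0.15 0; 0 0 0 0.15 0"

```text
clock: 5.07
eef_pos: [0.5387, -0.1108, 0.0147]
ee_rot: [0.777, 0.63, 0.0, -0.0]
force: [-0.8, -0.3, -0.2]
width: 0.0425
```

Request:
drive_tool:
  commands: "0 0 0 0.05 0; 0 0 0 0.1 0; 0 0 0 0.1 0; 0 0 0 0.1 0; 0 0 0 0.1 0"

```text
clock: 5.48
eef_pos: [0.5388, -0.1109, 0.0142]
ee_rot: [0.777, 0.63, 0.0, 0.0]
force: [-2.5, 0.8, 5.5]
width: 0.0425
```

Request:
drive_tool:
  commands: "0 0 0 -0.2 0; 0 0 0 -0.4 0; 0 0.5 0 -0.4 0; 0 1.2 0 -0.4 0; 0 1.8 0 -0.4 0"

```text
clock: 5.9
eef_pos: [0.5425, -0.0925, 0.0177]
ee_rot: [0.777, 0.63, 0.0, -0.0]
force: [-0.1, -0.6, 0.3]
width: 0.0426
```

Request:
drive_tool:
  commands: "0 0.6 0 0 0; 0 1.2 0 0 0; 0 1.8 0 0 0; 0 2.4 0 0 0; 0 3 0 0 0"

```text
clock: 6.32
eef_pos: [0.5487, -0.0631, 0.0177]
ee_rot: [0.777, 0.63, 0.0, -0.0]
force: [-0.8, -0.6, -0.8]
width: 0.0426
```

```bash
python3 - <<'E'
from h import *
im=shot('side');cv2.imwrite('pics/s4.png',cv2.resize(im[160:240,280:400],None,fx=6,fy=6,interpolation=cv2.INTER_CUBIC))
im=shot('top')
d=nets.find_in('disc','side')[0];print(d['location'],tob(d['location']))
d=nets.find_in('disc','top')[0];print(d['location'],tob(d['location']))
go([.5790-.0113,.0775-.0528],.018,-12)
E
```

```text
[0.3283, -0.1272, 0.0089] [-221.9 -180.1]
[0.4728, -0.2119, 0.0059] [ -67.6 -245.2]
shift [ 9.04  0.04 -0.02] turn 0.002 | tcp [ 0.5487 -0.0637  0.0178] tilt [-0.  0. -1.] ydeg -11.9 board [-11.7 -88.3] w 0.0427 F [0.  0.5 0. ] t 6.5167 q [-0.35  0.04 -0.36  1.17  0.    1.43]
```

View pics/s4.png

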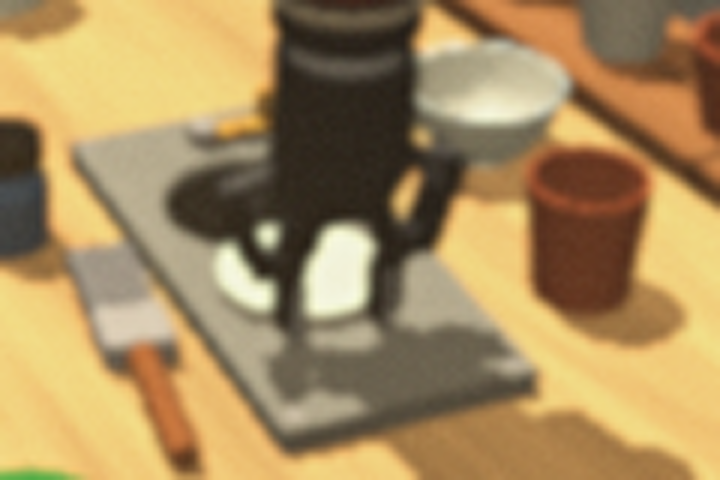

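The disc has moved with the fingers and sits centred between them, so I keep pushing.

Request:
drive_tool:
  commands: "0 0.8 0 0 0; 0 1.6 0 0 0; 0 2.4 0 0 0; 0 3.2 0 0 0; 0 4 0 0 0"

```text
clock: 6.93
eef_pos: [0.557, -0.0237, 0.0178]
ee_rot: [0.777, 0.63, 0.0, -0.0]
force: [0.3, -0.4, 0.1]
width: 0.0426
```

Request:
drive_tool:
  commands: "0 0.6 0 0 0; 0 1.2 0 0 0; 0 1.8 0 0 0; 0 2.4 0 0 0; 0 3 0 0 0"

```text
clock: 7.35
eef_pos: [0.5632, 0.0052, 0.0178]
ee_rot: [0.777, 0.63, 0.0, 0.0]
force: [-0.5, -0.7, 1.0]
width: 0.0427
```

Request:
drive_tool:
  commands: "0 0.3 0 0 0; 0 0.6 0 0 0; 0 0.9 0 0 0; 0 1.2 0 0 0; 0 1.4 0 0 0"

```text
clock: 7.77
eef_pos: [0.566, 0.0186, 0.0177]
ee_rot: [0.777, 0.63, 0.0, -0.0]
force: [0.0, 0.6, -1.2]
width: 0.0427
```

```bash
python3 - <<'E'
from h import *
im=shot('side');cv2.imwrite('pics/s5.png',cv2.resize(im[160:240,280:400],None,fx=6,fy=6,interpolation=cv2.INTER_CUBIC))
go([.5790-.0113,.0775-.0528],.018,-12)
E
```

```text
shift [ 0.61  0.05 -0.03] turn 0.002 | tcp [0.566  0.0188 0.0177] tilt [-0.  0. -1.] ydeg -11.9 board [-5.3 -4.3] w 0.0429 F [-0.4 -0.  -0.3] t 7.8167 q [-0.2   0.08 -0.32  1.17  0.    1.58]
```

View pics/s5.png

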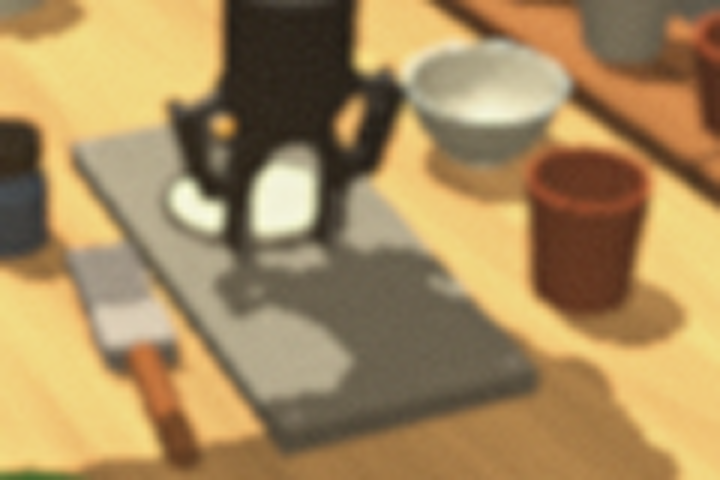

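The disc now lies mostly over the recess. I push the last few millimetres gently, watching the force.

Request:
drive_tool:
  commands: "0 0.1 0 0 0; 0 0.2 0 0 0; 0 0.3 0 0 0; 0 0.4 0 0 0; 0 0.4 0 0 0"

```text
clock: 8.23
eef_pos: [0.5668, 0.0224, 0.0178]
ee_rot: [0.777, 0.63, 0.0, -0.0]
force: [0.2, -0.3, -0.4]
width: 0.0425
```

Request:
drive_tool:
  commands: "0 0.1 0 0 0; 0 0.2 0 0 0; 0 0.3 0 0 0; 0 0.3 0 0 0; 0 0.3 0 0 0"

```text
clock: 8.65
eef_pos: [0.5675, 0.0252, 0.0178]
ee_rot: [0.777, 0.63, 0.0, 0.0]
force: [0.5, 0.5, -0.2]
width: 0.0428
```

```bash
python3 - <<'E'
from h import *
go([.5790-.0113,.0775-.0528],.018,-12)
E
```

```text
shift [-0.05  0.03 -0.02] turn 0.002 | tcp [0.5675 0.0252 0.0178] tilt [ 0.  0. -1.] ydeg -11.9 board [-4.7  2.2] w 0.0428 F [ 0.5  0.5 -0.2] t 8.65 q [-0.19  0.08 -0.32  1.17  0.    1.59]
```

Request:
drive_tool:
  commands: "0 -1 0 0 0; 0 -3 0 -2 0; 0 -7 0 -4 0; 0 -11 0 -6 0; 0 -15 0 -8 0"

```text
clock: 9.07
eef_pos: [0.5373, -0.1153, 0.0946]
ee_rot: [0.776, 0.63, -0.0, 0.0]
force: [1.2, 0.3, -0.6]
width: 0.0427
```

```bash
python3 - <<'E'
from h import *
im=shot('top');a=cv2.resize(im[150:225,255:380],None,fx=6,fy=6,interpolation=cv2.INTER_CUBIC)
s=shot('side');b=cv2.resize(s[155:215,285:385],None,fx=5,fy=5,interpolation=cv2.INTER_CUBIC)
c=np.zeros((600,750,3),np.uint8);c[:360]=cv2.resize(a,(600,360)).copy() if 0 else 0
c[:330,:550]=cv2.resize(a,(550,330));c[330:600,:450]=b[:270,:450]
cv2.imwrite('pics/c6.png',c)
m=(im.min(2)>140).astype(np.uint8);n,l,st,ce=cv2.connectedComponentsWithStats(m)
for i in range(1,n):
  if st[i,4]>200 and 270<ce[i][0]<360 and 160<ce[i][1]<225:
    for z in (.018,.022,.026): print(ce[i],st[i],z,tob(unproj('top',ce[i],z)))
go([.5790,.0775],.018,-12)
E
```

```text
[299.57013575 186.95022624] [286 173  29  29 663] 0.018 [-1.4 52.5]
[299.57013575 186.95022624] [286 173  29  29 663] 0.022 [-1.8 52.3]
[299.57013575 186.95022624] [286 173  29  29 663] 0.026 [-2.1 52. ]
shift [20.14 -0.3   7.88] turn -0.004 | tcp [ 0.539  -0.1197  0.0974] tilt [ 0.005 -0.004 -1.   ] ydeg -12.2 board [ -14.  -145.1] w 0.0428 F [ 1.1  1.5 -1.1] t 9.1667 q [-0.45 -0.03 -0.28  1.31 -0.    1.33]
```

View pics/c6.png

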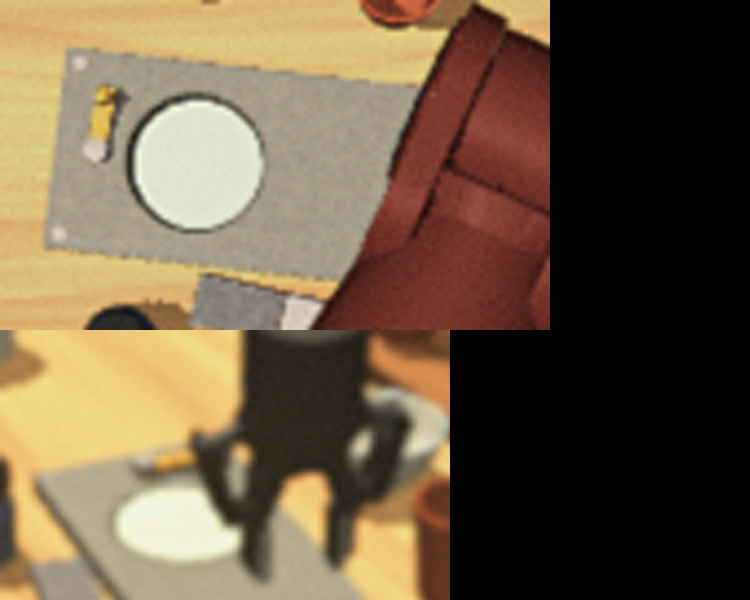

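The disc now fills the recess, with a dark gap on the far side. Its centre is about 2.9 mm off, which fits it resting against the near wall. I check flatness by lowering shut fingers just above its near edge, and I measure the peg.

```bash
python3 - <<'E'
from h import *
print('peg',tob(unproj('top',(279,171),.048)),'pivot',tob(unproj('top',(276.7,183.8),.029)))
im=shot('top');hsv=cv2.cvtColor(im,cv2.COLOR_BGR2HSV)
roi=np.zeros(im.shape[:2],bool);roi[165:188,270:288]=1
m=(hsv[...,1]>120)&(hsv[...,2]>110)&roi
ys,xs=np.nonzero(m);print(xs.min(),xs.max(),ys.min(),ys.max(),xs.mean(),ys.mean())
print('brass top end', tob(unproj('top',(xs[ys<=ys.min()+2].mean(),ys.min()),.048)))
print('brass mid z.026',tob(unproj('top',(xs.mean(),ys.mean()),.026)))
go(bd(0,15),.03,-12)
E
```

```text
peg [ 39.5 121.7] pivot [ -0.5 126.4]
275 281 170 181 278.0204081632653 175.3265306122449
brass top end [ 42.5 123.4]
brass mid z.026 [ 27.6 125.7]
shift [15.85  0.16  6.55] turn -0.003 | tcp [ 0.5386 -0.1172  0.0957] tilt [ 0.003 -0.002 -1.   ] ydeg -12.2 board [ -14.7 -142.7] w 0.0424 F [-0.3  1.3 -0.3] t 9.2167 q [-0.45 -0.03 -0.29  1.31 -0.    1.33]
```

Request:
drive_tool:
  commands: "-1 3 0 0 0; -1 7 0.1 0 0; -1 11 0.1 1 0; -1 14 0.2 3 0; -1 15.9 0.2 6 0"

```text
clock: 9.63
eef_pos: [0.5747, 0.0448, 0.035]
ee_rot: [0.776, 0.631, 0.002, 0.001]
force: [0.8, -0.2, -0.9]
width: -0.0001
```

Request:
drive_tool:
  commands: "-1 0 0 0 0; -1 0 0 0.2 0; -1 0 0 0.5 0; -1 0 0 0.8 0; -1 0 0 0.8 0"

```text
clock: 10.05
eef_pos: [0.5733, 0.0406, 0.0261]
ee_rot: [0.777, 0.629, 0.0, 0.0]
force: [-0.1, -0.3, -0.1]
width: 0.0001
```

```bash
python3 - <<'E'
from h import *
go(bd(0,15),.0205,-12)
E
```

```text
shift [-0.32  0.11  0.56] turn 0.0 | tcp [0.5733 0.0406 0.0261] tilt [ 0.001 -0.    -1.   ] ydeg -12.0 board [-0.9 18.2] w 0.0001 F [-0.1 -0.3 -0.1] t 10.05 q [-0.16  0.1  -0.29  1.19 -0.    1.62]
```

Request:
drive_tool:
  commands: "-1 -0.3 0 0.1 0; -1 -0.3 0 0.2 0; -1 -0.3 0 0.3 0; -1 -0.3 0 0.3 0; -1 -0.3 0 0.3 0"

```text
clock: 10.47
eef_pos: [0.5723, 0.0385, 0.0228]
ee_rot: [0.777, 0.63, 0.0, 0.0]
force: [0.3, -0.4, -0.5]
width: -0.0003
```

Request:
drive_tool:
  commands: "-1 0 0 0.1 0; -1 0 0 0.2 0; -1 0 0 0.2 0; -1 0 0 0.2 0; -1 0 0 0.2 0"

```text
clock: 10.88
eef_pos: [0.5723, 0.0387, 0.0207]
ee_rot: [0.777, 0.63, 0.0, -0.0]
force: [-0.5, -0.1, 0.0]
width: -0.0003
```

Request:
drive_tool:
  commands: "-1 0 0 0.05 0; -1 0 0 0.1 0; -1 0 0 0.15 0; -1 0 0 0.2 0; -1 0 0 0.2 0"

```text
clock: 11.3
eef_pos: [0.5722, 0.0386, 0.0185]
ee_rot: [0.777, 0.63, -0.0, -0.0]
force: [-0.1, 0.7, -0.1]
width: 0.0002
```

There was no contact down to z = 18.5 mm above the near edge, so the disc is seated flat. Now the clip. I check the bowl clearance first and work out the approach.

```bash
python3 - <<'E'
from h import *
im=shot('top')
for n in ('bowl','cup'): print(n,[(tob(d['location']),np.round(d['location'],3),round(d['score'],2)) for d in nets.find_in(n,'top')[:3]])
go(bd(41,150),.075,-12)
E
```

```text
bowl [(array([174.1,  81.9]), array([0.755, 0.081, 0.023]), 0.87)]
cup [(array([154.4, -78.3]), array([ 0.715, -0.075,  0.023]), 0.72)]
shift [13.67  3.22 -5.63] turn 0.001 | tcp [0.5723 0.0387 0.0187] tilt [ 0.  0. -1.] ydeg -11.9 board [-1.6 16.2] w 0.0001 F [ 0.5 -0.2  0.6] t 11.45 q [-0.16  0.1  -0.3   1.17  0.    1.62]
```

Request:
drive_tool:
  commands: "-1 0 0 -3 0; -1 0 0 -6 0; -1 3.5 0.8 -6.5 0; -1 7.5 1.8 -6.5 0; -1 11 2.6 -6.5 0"

```text
clock: 11.87
eef_pos: [0.6221, 0.1422, 0.0852]
ee_rot: [0.777, 0.629, 0.001, 0.001]
force: [-0.4, -1.2, 0.3]
width: -0.0003
```

Request:
drive_tool:
  commands: "-1 1.5 0.3 0 0; -1 2.7 0.6 0 0; -1 2.7 0.6 0 0; -1 2.7 0.6 1 0; -1 2.7 0.6 3 0"

```text
clock: 12.28
eef_pos: [0.6335, 0.1656, 0.0555]
ee_rot: [0.777, 0.63, 0.002, 0.001]
force: [0.2, -0.8, 0.8]
width: 0.0001
```

```bash
python3 - <<'E'
from h import *
im=shot('side');cv2.imwrite('pics/s7.png',cv2.resize(im[150:220,270:370],None,fx=8,fy=8,interpolation=cv2.INTER_CUBIC))
go(bd(41,150),.033,-12)
E
```

```text
shift [0.1  0.16 1.62] turn 0.001 | tcp [0.6303 0.1651 0.0492] tilt [-0.003 -0.    -1.   ] ydeg -12.0 board [ 39.4 149.1] w 0.0 F [-2.1  0.3 -4.3] t 12.3333 q [ 0.06  0.31 -0.    1.26 -0.    1.84]
```

View pics/s7.png

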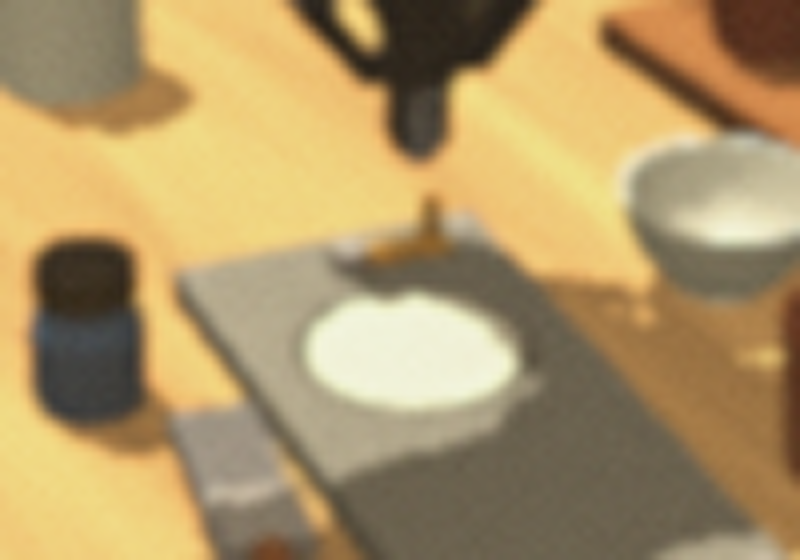

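The shut fingers are beyond the peg and clear of it, and the disc lies flat in its recess. I lower to z ≈ 34 mm.

Request:
drive_tool:
  commands: "-1 0 0 0.5 0; -1 0 0 1 0; -1 0 0 1.5 0; -1 0 0 1.8 0; -1 0 0 1.8 0"

```text
clock: 12.75
eef_pos: [0.6317, 0.1658, 0.0353]
ee_rot: [0.777, 0.63, -0.0, -0.0]
force: [-0.5, -0.1, -1.0]
width: 0.0004
```

```bash
python3 - <<'E'
from h import *
for p in ((40,138),(39,130),(37,122),(34,114),(32,109)): go(bd(*p),.034,-12)
E
```

```text
shift [-1.21  0.03  0.13] turn 0.001 | tcp [0.6317 0.1658 0.0353] tilt [-0.  0. -1.] ydeg -11.9 board [ 40.6 150. ] w 0.0004 F [-0.5 -0.1 -1. ] t 12.75 q [ 0.06  0.32 -0.02  1.23  0.    1.84]
shift [-2.01 -0.01  0.13] turn 0.001 | tcp [0.6317 0.1658 0.0353] tilt [-0.  0. -1.] ydeg -11.9 board [ 40.6 150. ] w 0.0004 F [-0.5 -0.1 -1. ] t 12.75 q [ 0.06  0.32 -0.02  1.23  0.    1.84]
shift [-2.82 -0.15  0.13] turn 0.001 | tcp [0.6317 0.1658 0.0353] tilt [-0.  0. -1.] ydeg -11.9 board [ 40.6 150. ] w 0.0004 F [-0.5 -0.1 -1. ] t 12.75 q [ 0.06  0.32 -0.02  1.23  0.    1.84]
shift [-3.64 -0.38  0.13] turn 0.001 | tcp [0.6317 0.1658 0.0353] tilt [-0.  0. -1.] ydeg -11.9 board [ 40.6 150. ] w 0.0004 F [-0.5 -0.1 -1. ] t 12.75 q [ 0.06  0.32 -0.02  1.23  0.    1.84]
shift [-4.16 -0.54  0.13] turn 0.001 | tcp [0.6317 0.1658 0.0353] tilt [-0.  0. -1.] ydeg -11.9 board [ 40.6 150. ] w 0.0004 F [-0.5 -0.1 -1. ] t 12.75 q [ 0.06  0.32 -0.02  1.23  0.    1.84]
```

Request:
drive_tool:
  commands: "-1 -0.5 0 0 0; -1 -1 0 0 0; -1 -1.4 0 0 0; -1 -1.8 0 0 0; -1 -2.2 0 0 0"

```text
clock: 13.17
eef_pos: [0.6273, 0.1442, 0.036]
ee_rot: [0.777, 0.63, 0.0, -0.0]
force: [-0.6, 0.4, 0.7]
width: 0.0001
```

Request:
drive_tool:
  commands: "-1 -0.3 -0.1 0 0; -1 -0.6 -0.2 0 0; -1 -0.9 -0.4 0 0; -1 -1.2 -0.5 0 0; -1 -1.5 -0.6 0 0"

```text
clock: 13.58
eef_pos: [0.6178, 0.1314, 0.0356]
ee_rot: [0.777, 0.63, 0.0, -0.001]
force: [-2.4, 3.7, 1.2]
width: 0.0001
```

```bash
python3 - <<'E'
from h import *
im=shot('side');cv2.imwrite('pics/s8.png',cv2.resize(im[150:220,270:370],None,fx=8,fy=8,interpolation=cv2.INTER_CUBIC))
go(bd(55,113),.034,-12);go(bd(55,92),.034,-12);go(bd(22,92),.034,-12)
E
```

```text
shift [0.12 2.37 0.16] turn 0.002 | tcp [0.6176 0.131  0.0356] tilt [-0.001  0.001 -1.   ] ydeg -11.9 board [ 31.2 113.6] w 0.0003 F [-0.9  2.4 -1. ] t 13.6333 q [ 0.    0.26 -0.09  1.22  0.    1.78]
shift [-1.97  2.54  0.15] turn 0.002 | tcp [0.6176 0.131  0.0356] tilt [-0.001  0.001 -1.   ] ydeg -11.9 board [ 31.2 113.6] w 0.0003 F [-0.9  2.4 -1. ] t 13.6333 q [ 0.    0.26 -0.09  1.22  0.    1.78]
shift [-2.23 -0.75  0.16] turn 0.002 | tcp [0.6176 0.131  0.0356] tilt [-0.001  0.001 -1.   ] ydeg -11.9 board [ 31.2 113.6] w 0.0003 F [-0.9  2.4 -1. ] t 13.6333 q [ 0.    0.26 -0.09  1.22  0.    1.78]
```

View pics/s8.png

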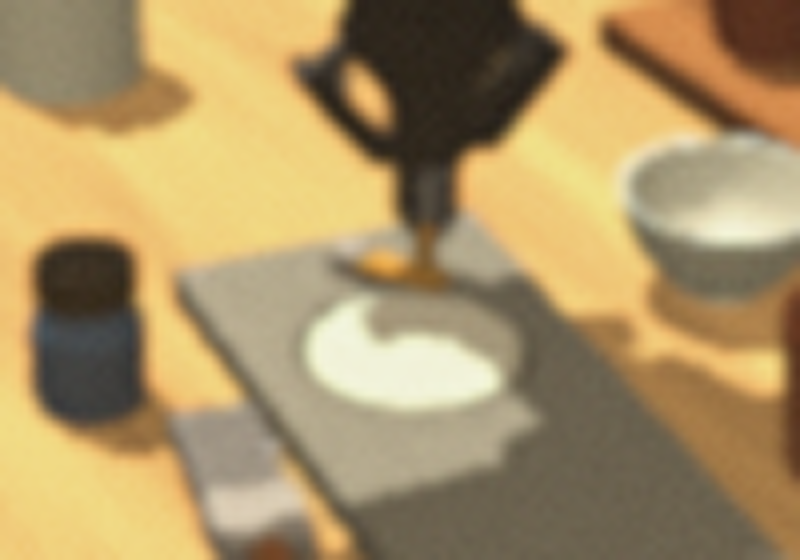

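The peg is partly round, at roughly 45–55°. I go round to its +x side and push toward −x.

Request:
drive_tool:
  commands: "-1 0.5 0.2 0 0; -1 0.4 1.4 0 0; -1 0.2 2.7 0 0; -1 -1 2.7 0 0; -1 -2 2.7 0 0"

```text
clock: 14.05
eef_pos: [0.6409, 0.1053, 0.0354]
ee_rot: [0.777, 0.63, -0.0, 0.0]
force: [-0.2, -0.1, 0.0]
width: 0.0001
```

Request:
drive_tool:
  commands: "-1 0 -0.4 0 0; -1 0 -0.8 0 0; -1 0 -1.2 0 0; -1 0 -1.6 0 0; -1 0 -2 0 0"

```text
clock: 14.47
eef_pos: [0.6215, 0.1097, 0.0362]
ee_rot: [0.777, 0.63, 0.0, 0.001]
force: [4.3, -5.1, -0.2]
width: -0.0004
```

```bash
python3 - <<'E'
from h import *
go(bd(20,90),.034,-12)
E
```

```text
shift [-0.44 -1.76  0.22] turn 0.001 | tcp [0.6215 0.1097 0.0362] tilt [ 0.002 -0.002 -1.   ] ydeg -11.9 board [37.9 93.1] w -0.0004 F [ 4.3 -5.1 -0.2] t 14.4667 q [-0.03  0.25 -0.1   1.22 -0.    1.75]
```

Request:
drive_tool:
  commands: "-1 0 0.3 0 0; -1 0.4 0.3 0 0; -1 0.4 0 0 0; -1 0.4 -0.3 0 0; -1 0.3 -0.6 0 0"

```text
clock: 14.88
eef_pos: [0.6159, 0.1144, 0.0358]
ee_rot: [0.777, 0.63, 0.0, 0.0]
force: [2.4, -0.6, 0.4]
width: 0.0001
```

```bash
python3 - <<'E'
from h import *
im=shot('side');cv2.imwrite('pics/s9.png',cv2.resize(im[150:220,270:370],None,fx=8,fy=8,interpolation=cv2.INTER_CUBIC))
go(bd(20,92),.034,-12)
E
```

```text
shift [-0.57 -1.06  0.17] turn 0.002 | tcp [0.6152 0.1144 0.0357] tilt [-0. -0. -1.] ydeg -11.9 board [31.  96.8] w 0.0002 F [ 1.3 -1.  -0.5] t 14.9333 q [-0.02  0.24 -0.11  1.22 -0.    1.75]
```

View pics/s9.png

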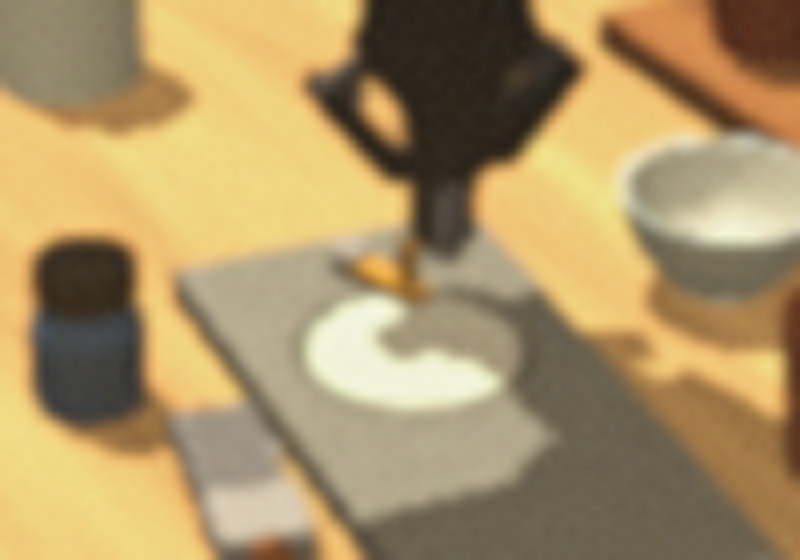

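The fingers are against the +x side of the peg and pushing works, with the bar partly round. I continue toward −x and slightly −y to the stop.

Request:
drive_tool:
  commands: "-1 -0.1 -0.2 0 0; -1 -0.2 -0.4 0 0; -1 -0.3 -0.6 0 0; -1 -0.3 -0.8 0 0; -1 -0.3 -0.8 0 0"

```text
clock: 15.35
eef_pos: [0.607, 0.113, 0.0357]
ee_rot: [0.777, 0.63, -0.0, -0.0]
force: [0.4, -1.4, 0.5]
width: -0.0002
```

Request:
drive_tool:
  commands: "-1 0 -0.1 0 0; -1 0 -0.2 0 0; -1 0 -0.3 0 0; -1 0 -0.4 0 0; -1 0 -0.4 0 0"

```text
clock: 15.77
eef_pos: [0.6034, 0.1139, 0.0357]
ee_rot: [0.777, 0.63, 0.0, -0.0]
force: [0.9, -1.2, 0.4]
width: -0.0002
```

```bash
python3 - <<'E'
from h import *
go(bd(20,92),.034,-12)
E
```

```text
shift [-0.28  0.08  0.17] turn 0.001 | tcp [0.6034 0.1139 0.0357] tilt [-0.  0. -1.] ydeg -11.9 board [19.4 94.8] w -0.0002 F [ 0.9 -1.2  0.4] t 15.7667 q [-0.03  0.2  -0.15  1.22  0.    1.75]
```

Request:
drive_tool:
  commands: "-1 0 -0.1 0 0; -1 0 -0.2 0 0; -1 0 -0.2 0 0; -1 0 -0.2 0 0; -1 0 -0.2 0 0"

```text
clock: 16.18
eef_pos: [0.6022, 0.1142, 0.036]
ee_rot: [0.777, 0.63, 0.001, 0.0]
force: [5.9, -1.7, -0.7]
width: -0.0003
```

Request:
drive_tool:
  commands: "-1 0 -0.1 0 0; -1 0 -0.2 0 0; -1 0 -0.2 0 0; -1 0 -0.2 0 0; -1 0 -0.2 0 0"

```text
clock: 16.6
eef_pos: [0.6017, 0.1144, 0.0369]
ee_rot: [0.777, 0.63, 0.002, 0.001]
force: [9.3, -2.2, 0.2]
width: 0.0003
```

The force has risen to about 9 N and motion has stalled, so the clip is at its stop. I retreat and check.

Request:
drive_tool:
  commands: "-1 0 0.6 0 0; -1 0 2 0 0; -1 0 2.5 -3 0; -1 0 2.5 -6 0; -1 -1 2.5 -9 0"

```text
clock: 17.02
eef_pos: [0.621, 0.1009, 0.1257]
ee_rot: [0.776, 0.63, -0.001, -0.001]
force: [0.3, -0.3, 0.9]
width: 0.0003
```

Request:
drive_tool:
  commands: "-1 -4 0 -1 0; -1 -8 0 -2 0; -1 -12 0 -3 0; -1 -16 0 -4 0; -1 -20 0 -4 0"

```text
clock: 17.43
eef_pos: [0.5804, -0.0975, 0.1677]
ee_rot: [0.776, 0.63, 0.001, 0.0]
force: [0.0, 0.0, 0.7]
width: -0.0
```

```bash
python3 - <<'E'
from h import *
im=shot('top');a=cv2.resize(im[150:235,255:385],(650,425),interpolation=cv2.INTER_CUBIC)
s=shot('side');
b=cv2.resize(s[150:220,270:400],(325,175),interpolation=cv2.INTER_CUBIC)
c=np.zeros((600,650,3),np.uint8);c[:425]=a;c[425:,:325]=b
cv2.imwrite('pics/c10.png',c)
hsv=cv2.cvtColor(im,cv2.COLOR_BGR2HSV);roi=np.zeros(im.shape[:2],bool);roi[175:196,270:300]=1
ys,xs=np.nonzero((hsv[...,1]>110)&(hsv[...,2]>100)&roi);print('brass',tob(unproj('top',(xs.mean(),ys.mean()),.028)),tob(unproj('top',(xs.max(),ys[xs==xs.max()].mean()),.026)))
p=np.c_[xs,ys]; print(xs.min(),xs.max(),ys.min(),ys.max())
go(bd(0,0),.2,-12)
E
```

```text
brass [  0.3 101.4] [ 1.1 80.3]
279 291 182 186
shift [11.88 -3.37 -3.42] turn -0.004 | tcp [ 0.5796 -0.1009  0.1659] tilt [-0.001 -0.001 -1.   ] ydeg -12.2 board [  23.8 -121.2] w 0.0002 F [ 0.4  0.4 -0.2] t 17.5333 q [-0.39  0.07 -0.06  1.44 -0.    1.39]
```

View pics/c10.png

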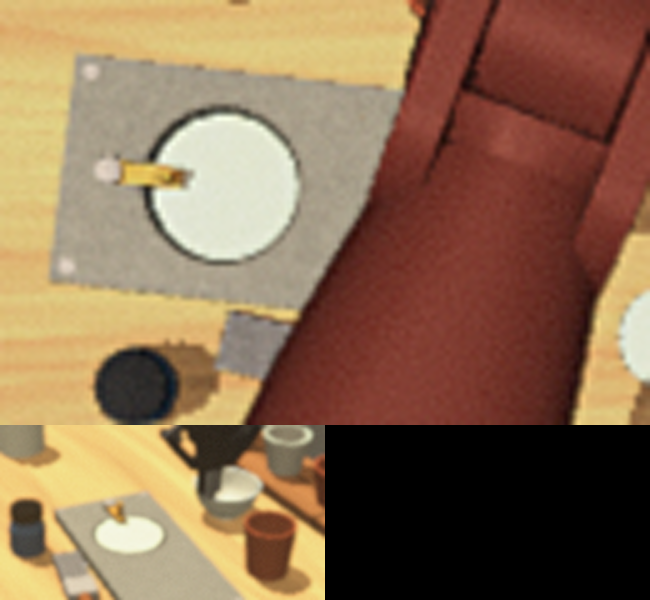

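The clip lies along the board's −y across the disc, with the brass centred at board (0.3, 101) mm and its end at (1, 80). The disc is flat in its recess, the things beside the board stand where they were, and the robot touches nothing. I hand in.

```bash
python3 -c "
from h import *
print(order.job_done())"
```

```text
the job is handed in; nothing more can be done
None
```

The disc lies flat in the recess, the clip is turned to its stop across it, and the job was handed in at about 17.5 s of the 58 s allowed. The job gave no verdict.

- **Disc:** I slid it across the board with the tips of the half-open fingers and never lifted it. The shut fingers then came down over its near edge to z = 18.5 mm without contact. A seated disc tops out at 18 mm and an unseated one at 26 mm.
- **Clip:** I pushed the peg round with the shut fingers in two strokes. At the end the force rose from about 1.5 N to about 9 N and motion nearly stopped. In the last picture the brass lies within about 1 mm of the board's −y line, with its end over the disc.
- **Surroundings:** the last pictures show the jar, bowl and cup unmoved by eye. The robot arm hid part of the brush; its visible end looked unmoved. Nothing gave an unexpected contact force.
- **Disagreements:**
  - The disc sits about 2.9 mm off the recess centre, against the near wall, just inside the 3 mm of play.
  - While the arm hid the disc, the network's top hits were the green disc and the small white one, so I ignored them.

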